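Hold in the wood lathe's spindle lock through the guard window

TASK

I want to unscrew the faceplate from the wood lathe, so hold the spindle lock in for me: reach down through the window in the steel guard on the headstock, push the lock lever's finger pad all the way down with the fingertips, and finish still holding it down. The window's edge is raw cut steel, so do not touch the guard at all, neither going in nor while pressing. Do not turn the spindle, and leave the tools and other things lying about where they are.

Things in the scene. Friction and masses are not known exactly. Their poses are not given: they have to be found in the camera images.
- lathe: midi wood lathe, green castings, 680 mm long, bolted down. Origin on the bench under the headstock's middle; y axis = direction of the spindle (+y to the handwheel, -y along the bed to the tailstock), x away from the operator. Headstock x -80..80, y -85..120, 236 mm high (handwheel to y 152); control box in front to x -127, motor behind to x 200, both below 160 mm. The guard is its highest part
- blank (a point): centre of the wooden bowl blank (136 mm across, 54 thick) that is screwed to the faceplate on the spindle's nose, 148 mm from the headstock's middle towards the tailstock, on the spindle axis, 185 mm above the bench; turns with the spindle
- tail_top (a point): highest point of the tailstock, the ball of its quill-lock lever, 249 mm above the bench; the tailstock's foot reaches 35 mm from it towards the headstock, its centre point 125 mm, its handwheel 140 mm the other way; the tool rest (204 mm high, 150 long) stands between it and the bowl blank on the operator's side
- guard: dark sheet-steel guard, 3 mm thick, a box lid over the headstock, 172 (x) by 131 (y) mm; its level top face is 265 mm above the bench. In the top is the hand window, a rectangle 80 mm along the lathe's x by 70 mm along its y. Origin: middle of the window, in the plane of the top face; axes as the lathe's. Fixed, not to be touched
- lock_lever: bright steel spindle-lock lever under the guard: a bar 12 mm wide from its pivot (hidden, 81 mm behind the window's middle in the lathe's +x) to a flat ribbed finger pad, 26 (x) by 28 (y) mm, inside the window. Pushed down, the tooth under the bar enters a notch of the index plate. Origin on the pivot, 250 mm above the bench; x axis along the bar away from the pad
- lock_pad (a point): middle of the finger pad's upper face; turns with the lever. At rest 7 mm below the guard's top face (258 above the bench) and 4 mm nearer the operator (lathe -x) than the window's middle: 36 mm to the window's front edge, 44 to its back edge, 35 to each side. Fully down it is 17 mm lower, 24 below the guard's top
- lock (a joint): angle of the lock lever (rad): 0 at rest (up), 0.2 fully down against its stop; the pad moves 85 mm per rad. A spring lifts it again when let go; on the pad it takes about 2 N to start and 8 N to hold fully down
- spindle (a joint): turning angle of the spindle with its index plate, handwheel and faceplate (rad); 0 at the start, with a notch right under the lever's tooth. It turns rather easily and must stay as it is
- sleeve_ledge: sanding sleeve, a brown abrasive tube, 30 mm outside, 25 mm high, standing on the headstock's flat end ledge beside the guard (bystander); origin at the middle of its foot
- sleeve_bench: larger sanding sleeve, a brown abrasive tube, 38 mm outside, 30 mm high, standing on the bench by the headstock end of the lathe (bystander); origin at the middle of its foot
- sanding_block: cork sanding block 50 x 90 x 30 mm lying across the lathe bed between tool rest and tailstock (bystander); origin at the middle of its underside
- mallet: carver's round wooden mallet standing on its head, handle up, 100 mm across, 230 mm high (bystander); origin at the middle of its foot
- gouge: turning gouge with a dark wooden handle, about 405 mm long, 36 mm thick, lying on the bench before the lathe (bystander); origin on the bench near the middle, its x axis runs from handle to blade
- wax_tin: flat round wax tin, 84 mm across, 34 mm high, on the bench (bystander); origin at the middle of its foot
- polish: amber bottle, 60 mm across, 150 mm high, on the bench to the left of the lathe (bystander); origin at the middle of its foot

How it is judged:
At the end, for the whole second after the job is handed in: the fingers hold the lock lever down (at least 0.17 of its 0.2 rad, with more than 3 N on it), the spindle is within 0.08 rad of where it stood, and every bystander lies within 20 mm of its place (value of joint lock above 0.17 rad and contact force between the fingers and lock_lever above 3 N and value of joint spindle between -0.08 and 0.08 rad and distance of each of sleeve_ledge, sleeve_bench, sanding_block, mallet, gouge, wax_tin, polish from where it was at the start of the episode below 0.02 m); the arm keeps its last pose, push and grip.
It fails at once if the guard is touched by the gripper or the arm (contact force between any of the fingers, the arm and guard above 0.5 N).
It fails at once if the spindle is turned by more than 0.08 rad, so that the notch leaves the tooth (not (value of joint spindle between -0.08 and 0.08 rad)).
It fails at once if a bystander is lifted, carried or pushed by more than 20 mm (not (distance of each of sleeve_ledge, sleeve_bench, sanding_block, mallet, gouge, wax_tin, polish from where it was at the start of the episode below 0.02 m)).
It also fails if it takes over 30 s, if anything falls off the work surface, if the arm or the gripper's body presses on something with over 40 N, if the wrist force passes 120 N, or if a joint passes its speed limit or range.

ROBOT

A 7-joint arm with a two-finger parallel gripper is mounted at the origin on the work surface. World frame = base frame: x ahead of the robot, y to its left, z up, the work surface at z = 0. Lengths are in m, angles in rad, forces in N, time in s.
With the tool pointing down it reaches from about 0.35 to 0.9 m from the base axis. Payload 19.9 kg.
Tool frame: the origin (TCP) lies on the centre line of the jaws, within the pads' length; the fingertips stand 19 mm ahead of it and the grasp point (between the pads) is the TCP; z points along the fingers, y is the direction in which the jaws open and shut (so a half turn about z gives the same grasp; the last joint's range is limited). The gripper opens to 94 mm and grips with 3 to 60 N. Pads are 16 mm wide; open, the fingers measure 119 mm over their backs; the gripper's body (75 mm by 177 mm) begins 78 mm behind the grasp point.
Start: joints at [1.254, 0.417, -0.01, 1.614, 0.005, 1.111, -0.053], TCP at [0.17, -0.601, 0.224] pointing down, gripper open.
Joint ranges: [-2.81, 2.81], [-0.39, 2.02], [-1.27, 1.25], [0.06, 2.57], [-1.19, 4.33], [0.19, 2], [-2.82, 2.82]. Speed limits (rad/s): [1.89, 1.89, 2.39, 2.39, 3.01, 3.01, 3.01].

INTERFACE

Orientations are given as a unit quaternion [x, y, z, w].
In Python, from station import r gives the robot as it stands.
- The arm moves only by the tool arm_command, never from a script. Its argument "targets" is a list of rows, each a list of 3 entries, a list of its own where there are three numbers: the shift along the world's x, y, z in m, then the turn, a rotation vector about the world's x, y, z in rad, then the closure, from 0 (fully open) to 1 (shut). In form: [[[tx, ty, tz], [ax, ay, az], jaw], ...]. A call has 1 to 20 rows; each row shifts and turns the commanded pose from where the row before left it; what a row does not reach is not made up. A row lasts 1/12 s, in which the tool goes at most 41.7 mm and 7.16 degrees, less where a joint would pass 70% of its speed; a pose out of reach is approached as far as the arm can. A call with a gripper value outside its range is refused whole. The fingers move at their own pace and stop on an object; "newtons" is the grip in N (left out, the last holds). Time passes only in rows, so rows that do not move let the fingers close. It gives the time, the measured TCP pose, the force and the opening at its end, in the units of the state.
- r.sense(): the state, without advancing time (a new reading comes with each control period).
- r.get_image(name): name is "scene" or "side" or "wrist"; returns a dict with "color" (420x560x3 uint8, red, green, blue), "depth" (420x560 float32, m along the optical axis (not along the pixel's ray), 0 where there is no reading), "fx", "fy", "cx", "cy" (pixels), "distortion" ([k1, k2, p1, p2, k3] as OpenCV has them; the pictures are not rectified), "rvec" (rotation vector, rad) and "tvec" (3), from world to camera coordinates, as OpenCV has them. Camera axes: x right, y down, z forward; pixel columns grow to the right and rows downward; lengths in m; the calibration is good to about 2 mm. A picture is of the moment at which its call begins.
- r.close_job(): hands the job in, once; it reports no verdict.
The state is a dict: "clock": time; "qpos": joint angles; "qvel": joint speeds; "joint_torque": joint torques, N m; "tool_pos": TCP position; "eef_rot": TCP orientation; "contact_force": force on the tool from outside, world axes, zero at the start; "wrist_torque": the same for the moment, N m; "gripper_width": opening from 0.0 (shut) to 1.0 (fully open).
Only numpy, scipy, OpenCV 4.12 (cv2) and the standard library are available. Lean on these libraries where they do the work, as an engineer would, in place of code of your own. Each camera call takes 0.05 s, during which the arm holds its last target. There are 200 camera calls.

## Working session

There is one attempt and no reset: what is moved stays moved. The work goes in short steps, Python scripts to look and compute and a tool call to move; the robot and the scene stay as the last step left them, time stands still between calls to the robot, and variables do not carry over. Pictures are saved under pics/ and viewed, about 8 in all and at most 12, crops included, and the job is handed in when it is done.

Besides the shell and the picture viewer there is one more tool, called after "Emit:" as a command line: name --argument value ..., lists and objects as JSON in quotes. arm_command: Moves the arm, as the interface text tells. Its arguments: {"type":"object","properties":{"targets":{"type":"array","items":{"type":"array"}},"newtons":{"type":"number"}},"required":["targets"]}

```bash
mkdir -p pics; cat > h.py <<'E'
import numpy as np,cv2,pickle
from station import r
def grab(n,tag):
    im=r.get_image(n); pickle.dump(im,open(f'pics/{tag}.pkl','wb'))
    cv2.imwrite(f'pics/{tag}.png',im['color'][...,::-1]); return im
def load(tag): return pickle.load(open(f'pics/{tag}.pkl','rb'))
def K(im): return np.array([[im['fx'],0,im['cx']],[0,im['fy'],im['cy']],[0,0,1.]])
def ray(im,uv):
    n=cv2.undistortPoints(np.array([[uv]],float),K(im),np.array(im['distortion'],float))[0,0]
    R=cv2.Rodrigues(np.array(im['rvec'],float))[0]; t=np.array(im['tvec'],float).ravel()
    return -R.T@t, R.T@np.array([n[0],n[1],1.])
def atz(im,uv,z):
    c,d=ray(im,uv); return c+d*(z-c[2])/d[2]
def dep(im,uv):
    c,d=ray(im,uv); return c+d*im['depth'][int(round(uv[1])),int(round(uv[0]))]
def proj(im,p):
    return cv2.projectPoints(np.array(p,float).reshape(-1,3),np.array(im['rvec'],float),np.array(im['tvec'],float),K(im),np.array(im['distortion'],float))[0].reshape(-1,2)
E
python3 - <<'E'
from h import *
print(r.sense())
a=grab('scene','s0');b=grab('side','d0')
for i in(a,b): print(ray(i,(280,210)),i['fx'])
big=np.hstack([a['color'],b['color']])[...,::-1]
cv2.imwrite('pics/both.png',cv2.resize(big,(800,300)))
E
```

```text
{'clock': 0.0, 'qpos': array([ 1.25352671,  0.41795611, -0.01030247,  1.61417656,  0.00470776,
        1.11070646, -0.0529785 ]), 'qvel': array([-1.13883146e-03, -1.03045961e-03, -5.19010992e-04, -1.33901172e-03,
        3.41074371e-04,  6.91016392e-04,  7.14073785e-05]), 'joint_torque': array([-6.19118855e-04, -8.51231718e+01,  6.38980474e-01, -4.25988221e+01,
       -4.87983786e-02,  1.85235206e-02,  1.11451018e-04]), 'tool_pos': array([ 0.17006848, -0.60104325,  0.22383543]), 'eef_rot': array([ 9.90506507e-01,  1.37464487e-01, -1.32656838e-04, -5.96896967e-04]), 'contact_force': array([-0.60609408, -0.53067483, -0.30664173]), 'wrist_torque': array([-0.0168994 ,  0.00837217, -0.04928268]), 'gripper_width': 0.9972641940591689}
(array([ 1.09121723, -0.34827801,  1.06099163]), array([-0.50123563,  0.35900909, -0.78734214])) 393.3136730782529
(array([0.40937861, 0.88954841, 0.82901593]), array([ 0.10632828, -0.7650541 , -0.63515663])) 397.67304619980905
```

View pics/s0.png

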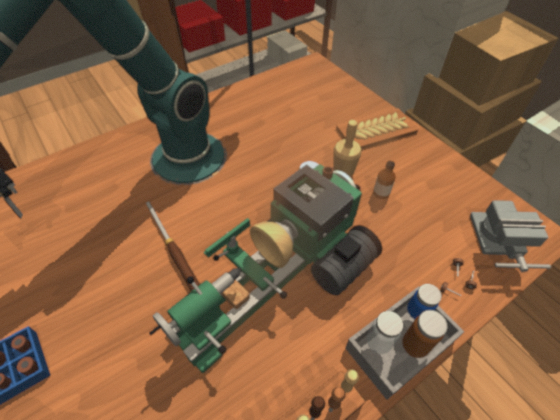

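View pics/d0.png

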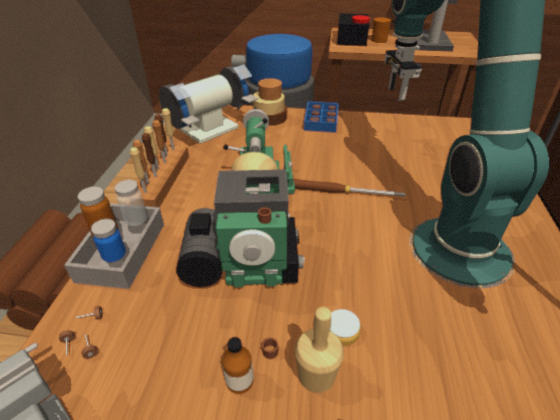

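The guard's top face is at about (315,195) in the scene view and (252,188) in the side view. The mallet, bottle and tin stand beyond the headstock's handwheel end. Next I'll enlarge the guard.

```bash
python3 - <<'E'
from h import *
a=load('s0')['color'][155:255,260:370];b=load('d0')['color'][160:230,205:300]
f=lambda x,s:cv2.resize(x,None,fx=s,fy=s,interpolation=cv2.INTER_CUBIC)
A=f(a,4);B=f(b,4)
o=np.zeros((400,820,3),np.uint8);o[:400,:440]=A;o[:280,440:820]=B
cv2.imwrite('pics/c.png',o[:,:800,::-1])
E
```

```text
(no output)
```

View pics/c.png

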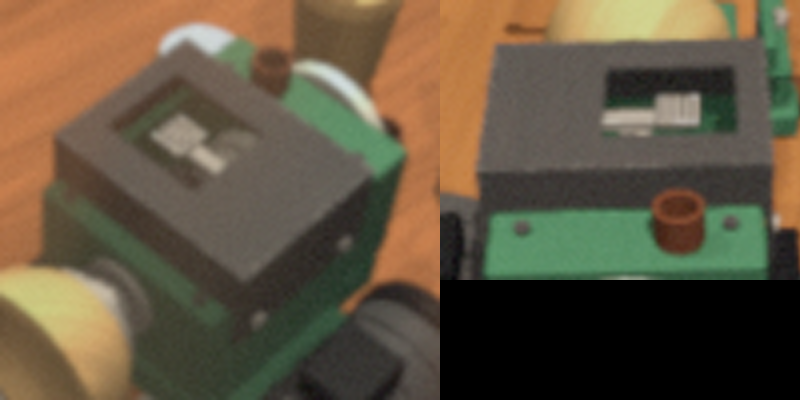

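```bash
python3 - <<'E'
from h import *
a=load('s0');b=load('d0')
S=lambda u,v:(260+u/4-.375,155+v/4-.375); D=lambda u,v:(205+(u-440)/4-.375,160+v/4-.375)
# order: front/handwheel, front/tail, back/tail, back/handwheel
for n,im,f,G,W,P in (('s',a,S,[(185,42),(57,135),(243,278),(370,160)],[(180,78),(108,125),(190,188),(262,133)],(180,135)),
  ('d',b,D,[(772,180),(765,43),(497,45),(482,170)],[(737,132),(735,68),(607,68),(603,135)],(678,108))):
    for nm,C in(('G',G),('W',W)):
        p=np.array([atz(im,f(*c),.265) for c in C])[:,:2]
        x=(p[3]-p[0]+p[2]-p[1])/2; 
        print(n,nm,p.round(4).tolist(),'mid',p.mean(0).round(4),'sides',[round(np.linalg.norm(p[i]-p[i-1]),4) for i in range(4)],'xaxis deg',np.degrees(np.arctan2(x[1],x[0])))
        q=f(*C[0]); 
    print('pad',atz(im,f(*P),.258), dep(im,f(*P)))
E
```

```text
s G [[0.4943, 0.1674], [0.5147, 0.0436], [0.6789, 0.0719], [0.6514, 0.2022]] mid [0.5848 0.1213] sides [np.float64(0.1609), np.float64(0.1255), np.float64(0.1666), np.float64(0.1332)] xaxis deg 11.112974612128777
s W [[0.52, 0.1434], [0.5269, 0.077], [0.6022, 0.089], [0.5919, 0.1581]] mid [0.5603 0.1169] sides [np.float64(0.0733), np.float64(0.0668), np.float64(0.0762), np.float64(0.0699)] xaxis deg 10.311750982195644
pad [0.55714784 0.11558112 0.258     ] [0.55721555 0.11552231 0.2581018 ]
d G [[0.4892, 0.1889], [0.5104, 0.0513], [0.6788, 0.0757], [0.655, 0.2016]] mid [0.5834 0.1294] sides [np.float64(0.1662), np.float64(0.1392), np.float64(0.1701), np.float64(0.1282)] xaxis deg 6.35767962470872
d W [[0.5152, 0.1466], [0.5255, 0.0813], [0.6044, 0.0917], [0.5929, 0.1599]] mid [0.5595 0.1199] sides [np.float64(0.0789), np.float64(0.0661), np.float64(0.0796), np.float64(0.0691)] xaxis deg 8.592169284536624
pad [0.55540886 0.11807337 0.258     ] [0.55545222 0.11784431 0.25783046]
```

The two views agree to about 3 mm. The pad is at (0.556, 0.117), with depth giving z = 0.258, and the lathe's x axis is turned about 9°. I'll lift, close the jaws and travel over.

Emit:
arm_command --targets '[[[0, 0, 0.035], [0, 0, 0], 1], [[0, 0, 0.035], [0, 0, 0], 1], [[0, 0, 0.035], [0, 0, 0], 1], [[0, 0, 0.035], [0, 0, 0], 1], [[0, 0, 0.03], [0, 0, 0], 1], [[0.0165, 0.03, 0], [0, 0, -0.015], 1], [[0.0165, 0.03, 0], [0, 0, -0.015], 1], [[0.0165, 0.03, 0], [0, 0, -0.015], 1], [[0.0165, 0.03, 0], [0, 0, -0.015], 1], [[0.0165, 0.03, 0], [0, 0, -0.015], 1], [[0.0165, 0.03, 0], [0, 0, -0.015], 1], [[0.0165, 0.03, 0], [0, 0, -0.015], 1], [[0.0165, 0.03, 0], [0, 0, -0.015], 1], [[0.0165, 0.03, 0], [0, 0, 0], 1], [[0.0165, 0.03, 0], [0, 0, 0], 1], [[0.0165, 0.03, 0], [0, 0, 0], 1], [[0.0165, 0.03, 0], [0, 0, 0], 1], [[0.0165, 0.03, 0], [0, 0, 0], 1], [[0.0165, 0.03, 0], [0, 0, 0], 1], [[0, 0, 0], [0, 0, 0], 1]]' --newtons 20

```text
clock: 1.77
tool_pos: [0.4035, -0.1759, 0.3946]
eef_rot: [0.997, 0.081, 0.0, -0.0]
contact_force: [0.1, 0.2, -1.1]
gripper_width: 0.007
```

Emit:
arm_command --targets '[[[0.017, 0.0325, 0], [0, 0, 0], 1], [[0.017, 0.0325, 0], [0, 0, 0], 1], [[0.017, 0.0325, 0], [0, 0, 0], 1], [[0.017, 0.0325, 0], [0, 0, 0], 1], [[0.017, 0.0325, 0], [0, 0, 0], 1], [[0.017, 0.0325, 0], [0, 0, 0], 1], [[0.017, 0.0325, 0], [0, 0, 0], 1], [[0.017, 0.0325, 0], [0, 0, 0], 1], [[0.017, 0.0325, 0], [0, 0, 0], 1], [[0, 0, -0.02], [0, 0, 0], 1], [[0, 0, -0.02], [0, 0, 0], 1], [[0, 0, 0], [0, 0, 0], 1], [[0, 0, 0], [0, 0, 0], 1], [[0, 0, 0], [0, 0, 0], 1]]'

```text
clock: 2.93
tool_pos: [0.5544, 0.1108, 0.3555]
eef_rot: [0.997, 0.077, 0.0, 0.0]
contact_force: [-0.1, 0.5, 0.1]
gripper_width: 0.005
```

```bash
python3 - <<'E'
from h import *
print(r.sense()['tool_pos'],r.sense()['contact_force'],r.sense()['qpos'])
w=grab('wrist','w1'); print(ray(w,(280,210)), proj(w,[[.5563,.117,.258]]))
cv2.imwrite('pics/w1b.png',cv2.resize(w['color'][...,::-1],(784,588),interpolation=cv2.INTER_CUBIC))
E
```

```text
[0.55442241 0.11083366 0.35551793] [-0.07426868  0.50583153  0.0839799 ] [ 0.31754607  0.27933673 -0.70703877  1.5706048   0.18446515  1.35905851
 -1.82473456]
(array([0.63175713, 0.12382313, 0.51559339]), array([-0.26896404, -0.05314272, -0.96176544])) [[271.38613494 212.350984  ]]
```

View pics/w1b.png

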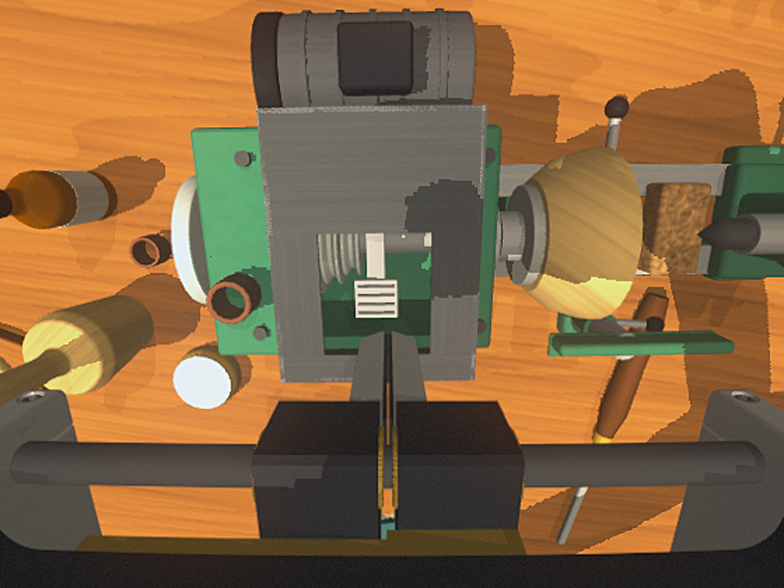

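The wrist view shows the window with corners near (316,233), (432,233), (432,351) and (324,351), and the pad at (376,299) in enlarged pixels. The closed fingertips are near (385,335).

```bash
python3 - <<'E'
from h import *
w=load('w1'); g=lambda u,v:((u+.5)/1.4-.5,(v+.5)/1.4-.5)
p=np.array([atz(w,g(*c),.265) for c in [(324,351),(432,351),(432,233),(316,233)]]);print(p.round(4),p.mean(0))
G=np.array([atz(w,g(*c),.265) for c in [(284,381),(474,379),(487,107),(259,107)]]);print(G.round(4),np.linalg.norm(np.diff(G,axis=0),axis=1))
x=G[2]-G[1]; y=G[3]-G[0]; print(np.degrees(np.arctan2([x[1],y[1]],[x[0],y[0]])))
print('pad',atz(w,g(376,299),.258),dep(w,g(376,304)),dep(w,g(376,310)))
print('guard z',dep(w,g(380,180)))
t=r.sense()['tool_pos'];print('tip proj',(proj(w,[t-[0,0,.019]])+.5)*1.4)
E
```

```text
[[0.5163 0.1482 0.265 ]
 [0.5273 0.0779 0.265 ]
 [0.6036 0.0922 0.265 ]
 [0.5927 0.1619 0.265 ]] [0.55999202 0.1200517  0.265     ]
[[0.4903 0.1725 0.265 ]
 [0.5116 0.0462 0.265 ]
 [0.6786 0.0744 0.265 ]
 [0.6588 0.2018 0.265 ]] [0.12801772 0.16937202 0.12899287]
[9.56639585 9.88965648]
pad [0.55486763 0.11951417 0.258     ] [0.5518454  0.11903233 0.25913665] [0.54715741 0.11838676 0.25723259]
guard z [0.62954474 0.12807636 0.26553777]
tip proj [[389.99404929 350.80059167]]
```

Emit:
arm_command --targets '[[[0.0016, 0.008, 0], [0, 0, 0.01], 1], [[0, 0, -0.02], [0, 0, 0], 1], [[0, 0, -0.02], [0, 0, 0], 1], [[0, 0, -0.02], [0, 0, 0], 1], [[0, 0, 0], [0, 0, 0], 1], [[0, 0, 0], [0, 0, 0], 1], [[0, 0, 0], [0, 0, 0], 1]]'

```text
clock: 3.57
tool_pos: [0.5563, 0.1196, 0.296]
eef_rot: [0.997, 0.083, 0.001, -0.0]
contact_force: [-0.4, -0.4, 0.8]
gripper_width: 0.005
```

```bash
python3 - <<'E'
from h import *
s=r.sense();print(s['tool_pos'],s['contact_force'])
w=grab('wrist','w2');b=grab('side','d2');a=grab('scene','s2')
f=lambda x:cv2.resize(x,(400,400),interpolation=cv2.INTER_CUBIC)
cv2.imwrite('pics/m2.png',np.hstack([f(b['color'][130:240,200:310]),f(a['color'][130:240,260:370])])[...,::-1])
E
```

```text
[0.55633072 0.11961611 0.29601203] [-0.36864684 -0.39818231  0.77311722]
```

View pics/m2.png

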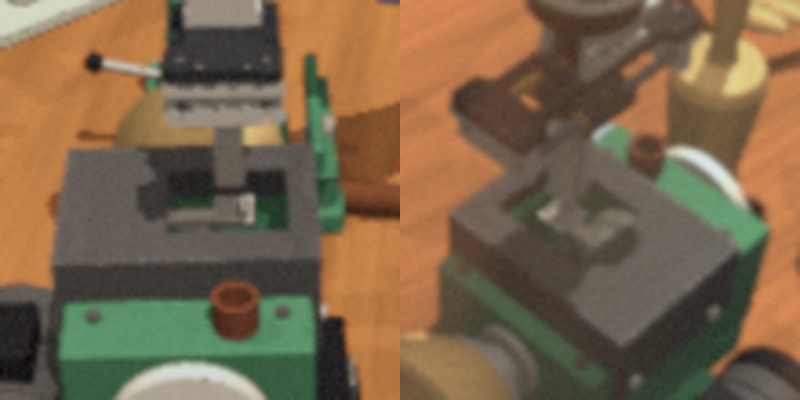

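Both views show the fingertips standing over the pad, inside the window and well clear of its edges. I'll go down to contact.

Emit:
arm_command --targets '[[[-0.001, 0, -0.008], [0, 0, 0], 1], [[0, 0, -0.006], [0, 0, 0], 1], [[0, 0, -0.004], [0, 0, 0], 1], [[0, 0, -0.003], [0, 0, 0], 1], [[0, 0, -0.002], [0, 0, 0], 1], [[0, 0, 0], [0, 0, 0], 1], [[0, 0, 0], [0, 0, 0], 1]]'

```text
clock: 4.3
tool_pos: [0.5547, 0.1191, 0.2715]
eef_rot: [0.997, 0.083, -0.0, 0.0]
contact_force: [-3.7, -2.3, 4.3]
gripper_width: 0.005
```

```bash
python3 - <<'E'
from h import *
w=grab('wrist','w3');b=grab('side','d3')
s=r.sense();print(s['tool_pos'],s['contact_force'],s['wrist_torque'])
f=lambda x:cv2.resize(x,(400,400),interpolation=cv2.INTER_CUBIC)
cv2.imwrite('pics/m3.png',np.hstack([f(b['color'][150:220,210:280]),f(w['color'][150:270,210:330])])[...,::-1])
E
```

```text
[0.55481454 0.11916931 0.27165112] [-4.69387449 -1.18627363  4.35537332] [-0.29262644  0.91804452 -0.01997848]
```

View pics/m3.png

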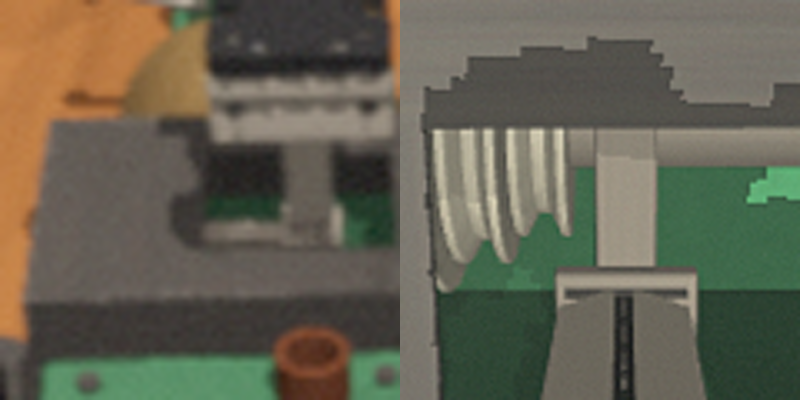

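The tips sit on the pad, centred sideways and with the whole window clear around them. I'll press on.

Emit:
arm_command --targets '[[[0, 0, -0.002], [0, 0, 0], 1], [[0, 0, -0.002], [0, 0, 0], 1], [[0, 0, -0.002], [0, 0, 0], 1], [[0, 0, -0.002], [0, 0, 0], 1], [[0, 0, -0.001], [0, 0, 0], 1], [[0, 0, 0], [0, 0, 0], 1], [[0, 0, 0], [0, 0, 0], 1]]'

```text
clock: 4.98
tool_pos: [0.5551, 0.1193, 0.2628]
eef_rot: [0.997, 0.083, 0.0, -0.0]
contact_force: [-3.7, -0.4, 6.6]
gripper_width: 0.006
```

Emit:
arm_command --targets '[[[0, 0, -0.001], [0, 0, 0], 1], [[0, 0, -0.001], [0, 0, 0], 1], [[0, 0, 0], [0, 0, 0], 1], [[0, 0, 0], [0, 0, 0], 1], [[0, 0, 0], [0, 0, 0], 1]]'

```text
clock: 5.4
tool_pos: [0.5553, 0.1192, 0.2612]
eef_rot: [0.997, 0.083, 0.001, -0.0]
contact_force: [-4.6, -1.2, 12.7]
gripper_width: 0.007
```

Emit:
arm_command --targets '[[[0, 0, -0.001], [0, 0, 0], 1], [[0, 0, 0], [0, 0, 0], 1], [[0, 0, 0], [0, 0, 0], 1], [[0, 0, 0], [0, 0, 0], 1]]'

```text
clock: 5.73
tool_pos: [0.5553, 0.1193, 0.2607]
eef_rot: [0.997, 0.083, 0.001, 0.0]
contact_force: [-7.0, -2.9, 18.4]
gripper_width: 0.006
```

```bash
python3 - <<'E'
from h import *
w=grab('wrist','w4');a=grab('scene','s4')
s=r.sense();print(s['tool_pos'],s['contact_force'],s['gripper_width'])
f=lambda x:cv2.resize(x,(400,400),interpolation=cv2.INTER_CUBIC)
cv2.imwrite('pics/m4.png',np.hstack([f(a['color'][110:270,230:390]),f(w['color'][130:280,195:345])])[...,::-1])
g=lambda u,v:(195+u*.375,130+v*.375)
R0=np.array([.556,.1195]);e=np.array([np.cos(.167),np.sin(.167)])
# depth profile along the bar (lathe x from pad centre)
for d in (12,16,20,25,30,35):
    p=[*(R0+e*d/1000),.248]; uv=proj(w,[p])[0]; q=dep(w,uv); print(d,uv.round(),((q[:2]-R0)@e).round(4),q[2].round(4))
E
```

```text
[0.55532829 0.11930215 0.26070062] [-7.7879706  -2.15892146 19.13619747] 0.006210324571977528
12 [278. 235.] 0.0097 0.242
16 [278. 229.] 0.013 0.2395
20 [278. 223.] 0.0176 0.2408
25 [278. 216.] 0.0227 0.2406
30 [278. 208.] 0.0776 0.4209
35 [278. 200.] 0.034 0.2439
```

View pics/m4.png

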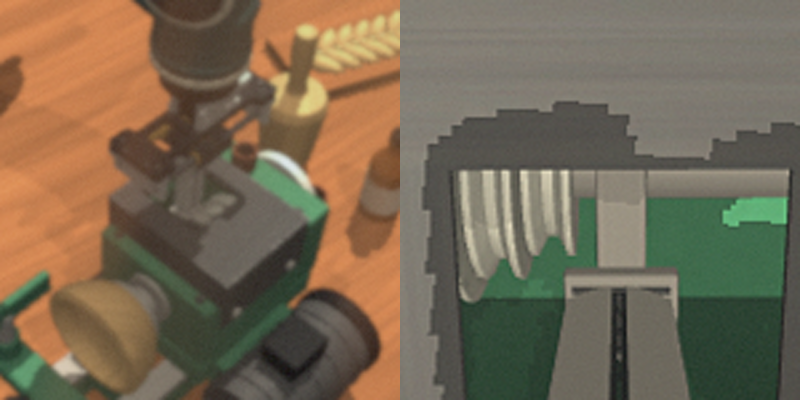

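The tips hold the pad against its stop: the last 1 mm commanded moved it 0.5 mm and the force rose to 18–19 N. The window is clear on all visible sides, so I'll hand in.

```bash
python3 -c "
from h import *
print(r.close_job()); s=r.sense(); print(s['clock'],s['tool_pos'],s['contact_force'])"
```

```text
the job is handed in; nothing more can be done
None
the job is handed in; nothing more can be done
```

The spindle lock is being held fully down, and I handed the job in with the arm still pressing, at about 5.8 s on the robot's clock. I went in with the jaws closed, down through the middle of the window, and pressed the pad until it met its stop.

**Lock:** the fingertips ended 0.242 m above the bench, where the pad should be at its stop. The last 1 mm I commanded moved the tips only 0.5 mm and raised the push from 12.7 N to about 19 N, so the lever is on its stop. I can't read the lock angle directly.

**Guard:** the close-up picture shows clear space between the fingers and every edge of the window in view. The front edge was out of that view; from measured positions it is roughly 25 mm or more from the fingers.

**Spindle and loose items:** I saw no sign of either moving, but I judged this only by eye and did not measure them at the end.

**One oddity:** there was a steady sideways force of about 8 N on the tool, mostly towards the operator. I take it to be friction from the pad's tilt and swing, but I did not confirm that. A final sensor reading after hand-in was refused.

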